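# Index the cap diverter one hole towards the empty bin

### The job

The cap diverter's arm is pinned in the middle hole of its index plate. Hook a fingertip under the top of the pull ring, lift the spring pin out of its hole, swing the arm one hole towards the empty bin and let the pin drop fully home in that hole, then take the hand away. Work with the fingertips only: do not grip the ring or force it, and leave the bins, the caps and the other things on the table where they are.

Things in the scene. Friction and masses are not known exactly. Their poses are not given: they have to be found in the camera images.
- index_base: Fixed aluminium index plate, 200 x 190 mm, top 18 mm above the table. Origin on the table under the arm's pivot; x from the pivot through the middle hole (away from the robot), y to the left, z up. Five 12 mm holes on a 130 mm radius about the pivot, 15 degrees (0.262 rad) apart, the middle one on x. The plate reaches from x = -35 to 165 mm.
- diverter (a joint): Angle of the swing arm about the upright pivot, rad: 0 = middle hole, along the plate's x; grows to the left (anticlockwise from above); one hole is 0.262; stops at +-0.6. Some friction: it stays where left. Arm 36 mm wide, top 31 mm above the table, pivot screw 41 mm high; beyond the ring a grey upright blade, 150 to 231 mm from the pivot, 60 mm high.
- index_pin (a joint): Lift of the 8 mm round-nosed spring pin that slides upright in the arm 130 mm from the pivot, the pull ring on its top, m: 0 = home, 0.010 = tip just clear of the plate, 0.024 = upper stop. It is pulled down with about 4.5 N at 0, 7 N at the stop. Let go beside a hole it rests on the plate (0.010) and clicks in when the arm is pushed over the hole.
- pull_ring: Steel pull ring fixed to the pin: a rounded upright loop of 8 mm round bar, square across the arm, so one looks through it along the arm. Opening 52 mm wide, 48 mm high, from 63 to 111 mm above the table with the pin home; ring top 119 mm. Origin at table height under the pin when home (rises with it); x along the arm away from the pivot, y across it to the left, z up.
- ring_bar (a point): Middle of the underside of the ring's straight top bar (the part to hook under), 111 mm above the table when the pin is home, 130 mm from the pivot. A slanting finger can go under it from the pivot side or from the blade side.
- bin_empty: Empty open grey bin, 110 x 95 x 45 mm, fixed, on the left or on the right of the blade. Origin under its centre.
- bin_caps: The same bin with two screw caps in it, fixed, on the other side. Origin under its centre.
- cap_a: White screw cap, 47 mm across, 14 mm high, loose in the bin with caps. Origin under its centre.
- cap_b: The second such cap in that bin.
- cap_c: The same kind of cap, loose on the table to the right of the index plate.
- marker: Marker pen, 131 mm long, 17 mm high, loose on the table to the left of the index plate. Origin under its centre.
- tape: Roll of packing tape lying flat, 105 mm across, 48 mm high, far left. Origin under its centre.
- tweezers: Gilt tweezers, 126 mm long, lying on the left. Origin under the centre.
- syringe: Syringe, 121 mm long, lying on the left, beyond the marker. Origin under the centre.
There are look-alikes about, which are no part of the job. Leave any blue or pink look-alike of the bin_empty alone.

How it is judged:
On the way:
1. the pin is lifted clear of the middle hole by the fingers on the ring (value of joint index_pin above 0.0095 m and value of joint diverter between -0.15 and 0.15 rad and contact force between the fingers and pull_ring above 0.5 N), for 0.1 s.
At the end, for the whole second after the job is handed in: The arm stands at the first hole on the empty bin's side (0.262 rad, within 0.04), the pin is home (lift under 3 mm), and the arm is at rest (((y of bin_empty in the frame of index_base above 0.05 m and value of joint diverter between 0.222 and 0.302 rad) or (y of bin_empty in the frame of index_base below -0.05 m and value of joint diverter between -0.302 and -0.222 rad)) and value of joint index_pin below 0.003 m and velocity of joint diverter between -0.05 and 0.05 rad/s); the robot touches nothing.
It fails at once if the ring is gripped or forced (more than 35 N) (contact force between the fingers and pull_ring above 35 N).
It fails at once if a loose thing is moved more than 15 mm or lifted (distance of any of cap_a, cap_b, cap_c, marker, tape, tweezers, syringe from where it was at the start of the episode above 0.015 m).
It also fails if it takes over 40 s, if anything falls off the work surface, if the arm or the gripper's body presses on something with over 40 N, if the wrist force passes 120 N, or if a joint passes its speed limit or range.

### The arm

A 7-joint arm with a two-finger parallel gripper is mounted at the origin on the work surface; the furniture and walls round the work are solid. World frame = base frame: x ahead of the robot, y to its left, z up, the work surface at z = 0. Lengths are in m, angles in rad, forces in N, time in s.
With the tool pointing down it reaches from about 0.425 to 0.825 m from the base axis. Payload 3.6 kg.
Tool frame: the origin (TCP) lies where the fingers leave the gripper's body, on its centre line; the fingertips stand 73 mm ahead of it and the grasp point (between the pads) lies 54 mm ahead of it; z points along the fingers, y is the line along which they close (so a half turn about z gives the same grasp; the last joint's range is limited). The gripper opens to 85 mm and grips with 20 to 120 N. Pads are 22 mm wide; open, the fingers measure 114 mm over their backs; the gripper's body (76 mm by 85 mm) begins 54 mm behind the grasp point. The pads swing forward as they close: fully open they stand 13 mm farther back than shut.
Start: joints at [-1.2, 0.615, -0.013, 1.423, 0.008, 1.103, -0.04], TCP at [0.252, 0.599, 0.304] pointing down, gripper open.
Joint ranges: [-3.12, 3.12], [-0.3, 2.06], [-1.34, 1.32], [0.26, 2.42], [-1.36, 4.5], [0.01, 1.98], [-2.84, 2.84]. Speed limits (rad/s): [2.79, 2.79, 3.14, 3.14, 3.14, 3.14, 3.14].

### API

Orientations are given as a unit quaternion [x, y, z, w].
In Python, from station import arm, snapshot, camera_info, ticket gives the robot as it stands. Calls block until the motion is done:
- arm.movep(position, orientation): joint-space move of the TCP to a pose.
- arm.line_to(position, velocity=0.15, ori=None): straight line of the TCP; ori=None keeps the orientation; velocity is the mean speed in m/s.
- arm.move_j(angles): joint-space move.
- arm.move_gripper(opening, effort=None): opening from 0.0 (shut) to 1.0 (fully open); effort is the grip in N (None keeps the last); returns when the fingers have stopped.
- arm.pause(seconds).
- arm.ik(position, orientation): joint angles nearest the present ones, or None.
- snapshot(name): name is "scene" or "top"; returns the picture (480x640x3 uint8, blue, green, red); there is no depth.
- camera_info(name): a dict with "fx", "fy", "cx", "cy" (pixels), "R" (3x3) and "t" (3): a world point X has camera coordinates R X + t. Camera axes: x right, y down, z forward; pixel columns grow to the right and rows downward; lengths in m; the calibration is good to about 2 mm. A picture is of the moment at which its call begins. camera_info takes no time and is no camera call.
A pose or a line that the arm cannot do raises arm.MotionError and nothing moves.
- ticket.finish_job(): hands the job in; it is judged then, once.
Readings, each from a call of its own:
- arm.read_time(): time.
- arm.read_joint_positions(): joint angles.
- arm.read_dq(): joint speeds.
- arm.read_effort(): joint torques, N m.
- arm.read_tool_pos(): TCP position.
- arm.read_eef_rot(): TCP orientation.
- arm.read_ft_force(): force on the tool from outside, world axes, zero at the start.
- arm.read_wrist_torque(): the same for the moment, N m.
- arm.read_opening(): opening from 0.0 (shut) to 1.0 (fully open).
- arm.read_finger_force(): force on a finger pad.
Only numpy, scipy, OpenCV 4.12 (cv2) and the standard library are available. Lean on these libraries where they do the work, as an engineer would, in place of code of your own. Each camera call takes 0.05 s, during which the arm holds its last target. There are 200 camera calls.

## Working session

There is one attempt and no reset: what is moved stays moved. The work goes in short steps, each a Python script; the robot and the scene stay as the last script left them, time stands still between calls to the robot, and variables do not carry over. Pictures are saved under pics/ and viewed, at most 10 in all, crops included, and the job is handed in when it is done.

```bash
mkdir -p pics; ls; python3 - <<'E'
from station import arm, snapshot, camera_info
import cv2,numpy as np
for n in("scene","top"):
    cv2.imwrite(f"pics/{n}0.png",snapshot(n)); c=camera_info(n); print(n,c["fx"],c["cx"],c["cy"],np.round(c["R"],3).tolist(),(-np.array(c["R"]).T@np.array(c["t"])).round(3))
print(arm.read_time(),arm.read_eef_rot(),arm.read_tool_pos())
E
```

```text
pics
scene 573.8178166510006 318.8792309176453 242.64531883854852 [[0.6, -0.8, -0.001], [-0.429, -0.321, -0.844], [0.675, 0.507, -0.536]] [-0.614 -0.712  0.943]
top 592.9761981917472 316.09914778829375 237.9000876255503 [[-0.028, -1.0, -0.006], [-0.986, 0.028, -0.164], [0.164, 0.002, -0.986]] [0.233 0.081 1.316]
0.1 [ 1.97559350e-01  9.80290209e-01 -1.16616037e-03 -2.23761985e-04] [0.25160496 0.59876066 0.30281959]
```

View pics/scene0.png

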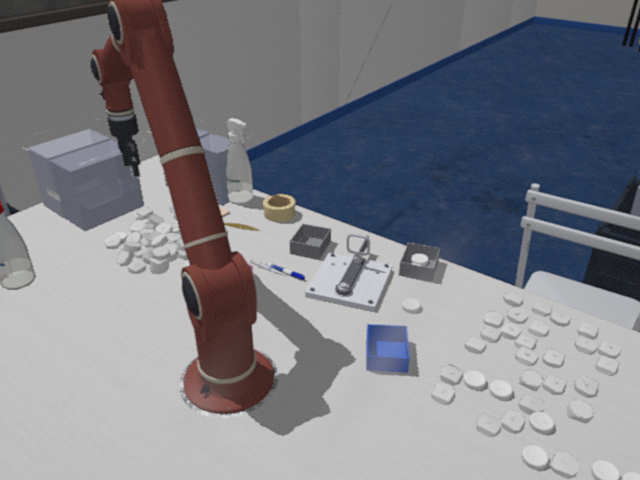

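View pics/top0.png

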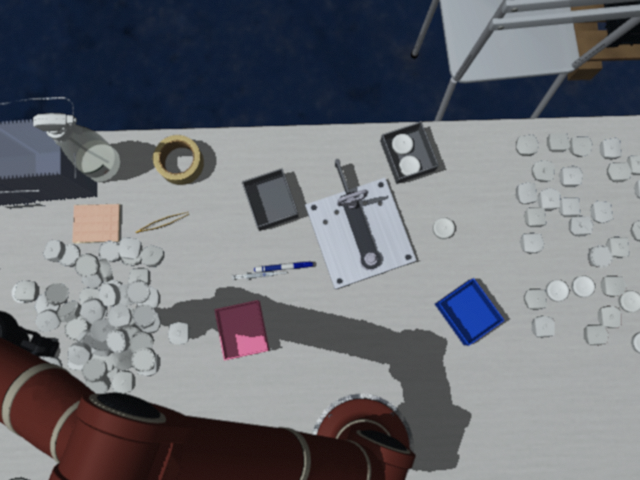

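The overhead view shows the plate around (362,232), with the pivot at (372,259) and the ring at (355,198). The possible bins are:
- Empty grey bin on the left at (270,198), which I choose as `bin_empty`.
- Grey bin with two caps on the right at (410,152).
- Blue look-alike at (470,310).
- Pink look-alike at (243,330).

So the arm swings left, to +0.262. Next, one close crop.

```bash
python3 - <<'E'
import cv2,numpy as np
t=cv2.imread("pics/top0.png")[120:300,230:450]; s=cv2.imread("pics/scene0.png")[215:315,280:450]
a=cv2.resize(t,None,fx=3,fy=3,interpolation=cv2.INTER_CUBIC)[:, :]
b=cv2.resize(s,None,fx=4.7,fy=4.7,interpolation=cv2.INTER_CUBIC)
cv2.imwrite("pics/ct.png",a);cv2.imwrite("pics/cs.png",b[:600,:800])
E
```

```text
(no output)
```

View pics/ct.png

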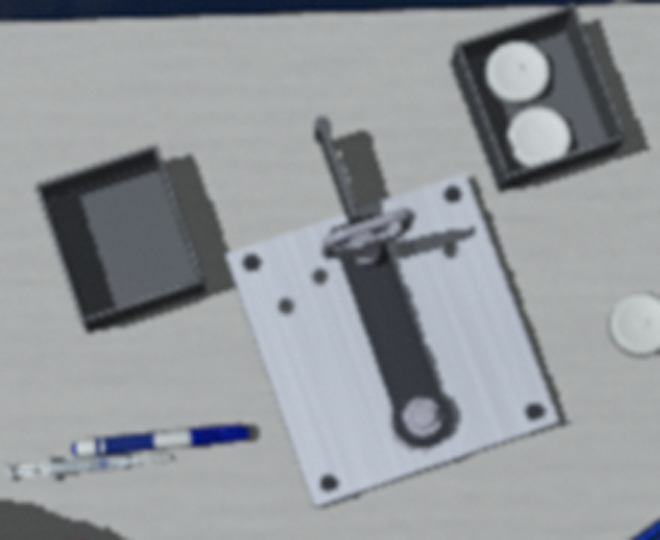

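View pics/cs.png

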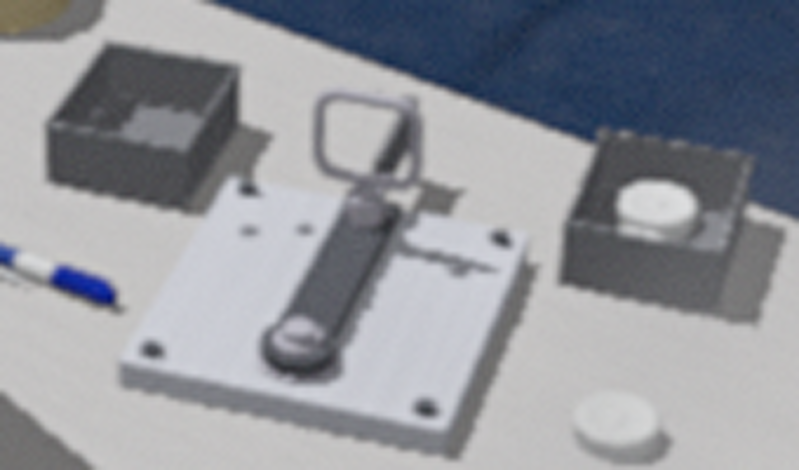

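The crops show a left bin with nothing in it and the caps in the right bin. Plate corners in the top crop are (228,255), (470,178), (562,422) and (318,505). The ring's top bar is around (371,228) in the top crop and (368,99) in the scene crop. Next I fit the plate pose, cross-check the ring bar with both views, and test IK.

```bash
cat > h.py <<'E'
import numpy as np
from scipy.spatial.transform import Rotation as Ro
from station import arm, snapshot, camera_info, ticket
def ray(n,u,v):
    c=camera_info(n);R=np.array(c["R"]);o=-R.T@np.array(c["t"])
    return o,R.T@np.array([(u-c["cx"])/c["fx"],(v-c["cy"])/c["fy"],1])
def onplane(n,u,v,z):
    o,d=ray(n,u,v);return o+d*(z-o[2])/d[2]
def proj(n,X):
    c=camera_info(n);q=np.array(c["R"])@X+np.array(c["t"])
    return np.array([c["fx"]*q[0]/q[2]+c["cx"],c["fy"]*q[1]/q[2]+c["cy"]])
def ori(yaw,e,flip=1):  # tool z: heading yaw, e below horizontal; tool y level
    z=np.array([np.cos(yaw)*np.cos(e),np.sin(yaw)*np.cos(e),-np.sin(e)])
    y=flip*np.array([-np.sin(yaw),np.cos(yaw),0]);x=np.cross(y,z)
    return z,Ro.from_matrix(np.c_[x,y,z]).as_quat()
E
python3 - <<'E'
from h import *
f=lambda p:((p[0]+.5)/3-.5+230,(p[1]+.5)/3-.5+120)
g=lambda p:((p[0]+.5)/4.7-.5+280,(p[1]+.5)/4.7-.5+215)
C=np.array([onplane("top",*f(p),.018)[:2] for p in[(228,255),(470,178),(562,422),(318,505)]])
M=np.array([[.165,.095],[.165,-.095],[-.035,-.095],[-.035,.095]])
a=C-C.mean(0);b=M-M.mean(0)
th=np.arctan2((b[:,0]*a[:,1]-b[:,1]*a[:,0]).sum(),(a*b).sum())
R=np.array([[np.cos(th),-np.sin(th)],[np.sin(th),np.cos(th)]]);t=C.mean(0)-R@M.mean(0)
print("th",th,"pivot",t,"res",(M@R.T+t-C).round(4).tolist())
print("screw",onplane("top",*f((422,413)),.041))
print("bin",[(R.T@(onplane("top",*f(p),.01)[:2]-t)).round(3) for p in((140,250),)])
bar=np.r_[t+R@[.13,0],.115]
print("bar",bar,"pred",proj("top",bar),f((371,228)),proj("scene",bar),g((368,99)))
(o1,d1),(o2,d2)=ray("top",*f((371,228))),ray("scene",*g((368,99)))
k=np.linalg.lstsq(np.c_[d1,-d2],o2-o1,rcond=None)[0];print("tri",o1+k[0]*d1,o2+k[1]*d2)
for e in(15,25,35,45):
  for dy in(0,.262):
   for fl in(1,-1):
    z,q=ori(th+dy,np.radians(e),fl)
    for back in(0,.08):
      tip=np.r_[t+.145*np.array([np.cos(th+dy),np.sin(th+dy)]),.1]
      j=arm.ik(tip-z*(.073+back),q);print(e,dy,fl,back,None if j is None else np.round(j,2))
E
```

```text
th 0.3011590656849862 pivot [ 0.39624127 -0.03625509] res [[0.0006, -0.0012], [0.003, 0.0006], [-0.0015, 0.0001], [-0.0021, 0.0005]]
screw [ 0.39910697 -0.03296503  0.041     ]
bin [array([0.192, 0.157])]
bar [0.5203904  0.00230645 0.115     ] pred [353.84972648 195.2158782 ] (353.3333333333333, 195.66666666666669) [359.24238848 236.57658489] (357.90425531914894, 235.67021276595744)
tri [0.51857886 0.00365461 0.11869812] [0.51752173 0.0049376  0.11836241]
15 0 1 0 None
15 0 1 0.08 None
15 0 -1 0 None
15 0 -1 0.08 None
15 0.262 1 0 None
15 0.262 1 0.08 None
15 0.262 -1 0 None
15 0.262 -1 0.08 None
25 0 1 0 None
25 0 1 0.08 None
25 0 -1 0 None
25 0 -1 0.08 None
25 0.262 1 0 None
25 0.262 1 0.08 None
25 0.262 -1 0 None
25 0.262 -1 0.08 None
35 0 1 0 None
35 0 1 0.08 None
35 0 -1 0 None
35 0 -1 0.08 None
35 0.262 1 0 None
35 0.262 1 0.08 None
35 0.262 -1 0 None
35 0.262 -1 0.08 None
45 0 1 0 None
45 0 1 0.08 None
45 0 -1 0 None
45 0 -1 0.08 None
45 0.262 1 0 None
45 0.262 1 0.08 None
45 0.262 -1 0 None
45 0.262 -1 0.08 None
```

The plate fit is good (2–3 mm), but a shallow approach from the pivot side is out of reach. I'll scan slants and sides next.

```bash
python3 - <<'E'
from h import *
th=.301;t=np.array([.3972,-.0352])
for side in(0,np.pi):
 for e in(20,30,35,40,45,50,55,60,65,70):
  for roll in (0,1):
   for off in(-40,-20,0,20,40):
    ok=[]
    for fl in(1,-1):
     r=[]
     for dy in(0,.262):
      z,q=ori(th+dy+side+np.radians(off),np.radians(e),fl)
      if roll:q=(Ro.from_quat(q)*Ro.from_euler('z',90,degrees=True)).as_quat()
      u=np.array([np.cos(th+dy),np.sin(th+dy)])
      bar=np.r_[t+.13*u,.111]
      for back in(-.018,.04):
       for dz in(-.005,.015):r.append(arm.ik(bar+[0,0,dz-.015]-z*(.073+back),q) is not None)
     ok.append(sum(r))
    if max(ok)>4:print("blade" if side else "pivot",e,roll,off,ok)
E
```

```text
pivot 20 0 40 [8, 8]
pivot 20 1 40 [7, 6]
pivot 30 0 40 [8, 8]
pivot 30 1 40 [8, 7]
pivot 35 0 40 [8, 8]
pivot 35 1 20 [4, 6]
pivot 35 1 40 [8, 7]
pivot 40 0 20 [6, 6]
pivot 40 0 40 [8, 8]
pivot 40 1 20 [6, 6]
pivot 40 1 40 [8, 7]
pivot 45 0 20 [8, 8]
pivot 45 0 40 [8, 8]
pivot 45 1 20 [8, 8]
pivot 45 1 40 [8, 8]
pivot 50 0 20 [8, 8]
pivot 50 0 40 [8, 8]
pivot 50 1 20 [8, 8]
pivot 50 1 40 [8, 8]
pivot 55 0 0 [6, 6]
pivot 55 0 20 [8, 8]
pivot 55 0 40 [8, 8]
pivot 55 1 0 [6, 7]
pivot 55 1 20 [8, 8]
pivot 55 1 40 [8, 8]
pivot 60 0 -40 [8, 8]
pivot 60 0 -20 [7, 7]
pivot 60 0 0 [8, 8]
pivot 60 0 20 [8, 8]
pivot 60 0 40 [8, 8]
pivot 60 1 -40 [8, 8]
pivot 60 1 -20 [7, 8]
pivot 60 1 0 [8, 8]
pivot 60 1 20 [8, 8]
pivot 60 1 40 [8, 8]
pivot 65 0 -40 [8, 8]
pivot 65 0 -20 [8, 8]
pivot 65 0 0 [8, 8]
pivot 65 0 20 [8, 8]
pivot 65 0 40 [8, 8]
pivot 65 1 -40 [8, 8]
pivot 65 1 -20 [8, 8]
pivot 65 1 0 [8, 8]
pivot 65 1 20 [8, 8]
pivot 65 1 40 [8, 8]
pivot 70 0 -40 [8, 8]
pivot 70 0 -20 [8, 8]
pivot 70 0 0 [8, 8]
pivot 70 0 20 [8, 8]
pivot 70 0 40 [8, 8]
pivot 70 1 -40 [8, 8]
pivot 70 1 -20 [8, 8]
piv
[... 1095 characters left out ...]
]
blade 50 1 0 [8, 8]
blade 50 1 20 [8, 8]
blade 50 1 40 [8, 8]
blade 55 0 -40 [8, 8]
blade 55 0 -20 [8, 8]
blade 55 0 0 [8, 8]
blade 55 0 20 [8, 8]
blade 55 0 40 [8, 8]
blade 55 1 -40 [8, 8]
blade 55 1 -20 [8, 8]
blade 55 1 0 [8, 8]
blade 55 1 20 [8, 8]
blade 55 1 40 [8, 8]
blade 60 0 -40 [8, 8]
blade 60 0 -20 [8, 8]
blade 60 0 0 [8, 8]
blade 60 0 20 [8, 8]
blade 60 0 40 [8, 8]
blade 60 1 -40 [8, 8]
blade 60 1 -20 [8, 8]
blade 60 1 0 [8, 8]
blade 60 1 20 [8, 8]
blade 60 1 40 [8, 8]
blade 65 0 -40 [8, 8]
blade 65 0 -20 [8, 8]
blade 65 0 0 [8, 8]
blade 65 0 20 [8, 8]Traceback (most recent call last):
  File "<stdin>", line 16, in <module>
ValueError: time passes only in moves, steps and waits
```

```bash
cat >> h.py <<'E'
TH=.301;T=np.array([.3970,-.0350]);E=np.radians(40)
def tcp(a,perp=.0215,s=.022,dz=0.,fl=1):
    """finger hooked from blade side at arm angle a; perp = bar centre to finger axis, s = tip past bar"""
    z,q=ori(TH+a+np.pi,E,fl)
    up=np.array([z[0]*np.tan(E),z[1]*np.tan(E),np.cos(E)]);up[:2]=z[:2]/np.cos(E)*np.sin(E)
    bar=np.r_[T+.13*np.array([np.cos(TH+a),np.sin(TH+a)]),.115+dz]
    return bar-up*perp+z*(s-.073),q
E
python3 - <<'E'
from h import *
q0=arm.read_eef_rot();p0=arm.read_tool_pos();r=Ro.from_euler('z',-62,degrees=True)
print("mid",np.round(arm.ik(r.apply(p0),(r*Ro.from_quat(q0)).as_quat()),2))
for fl in(1,-1):
  for a,pp,s,dz in((.046,.0215,-.09,0),(.046,.0215,.022,0),(.046,.015,.022,.016),(.35,.0215,.022,0)):
    p,q=tcp(a,pp,s,dz,fl);print(fl,np.round(p,3),np.round(arm.ik(p,q),2))
E
```

```text
mid [-0.34  0.64  0.39  1.43 -0.26  1.12  0.18]
1 [0.65  0.056 0.203] [-0.32  1.12  0.45  0.92 -0.1   1.98 -1.16]
1 [0.569 0.027 0.131] [-0.47  1.14  0.71  1.31 -0.25  1.68 -0.97]
1 [0.565 0.026 0.152] [-0.47  1.11  0.72  1.32 -0.23  1.69 -0.97]
1 [0.542 0.076 0.131] [-0.62  1.09  0.67  1.43 -0.12  1.52 -0.89]Traceback (most recent call last):
  File "<stdin>", line 6, in <module>
    return _wrapfunc(a, 'round', decimals=decimals, out=out)
    return _wrapit(obj, method, *args, **kwds)
    result = getattr(arr, method)(*args, **kwds)
TypeError: unsupported operand type(s) for *: 'NoneType' and 'float'
```

```bash
python3 - <<'E'
from h import *
import cv2
arm.move_gripper(0.0)
q0=arm.read_eef_rot();p0=arm.read_tool_pos();r=Ro.from_euler('z',-62,degrees=True)
arm.movep(r.apply(p0),(r*Ro.from_quat(q0)).as_quat())
print(arm.read_time())
p,q=tcp(.046,s=-.04);arm.movep(p,q)
print(arm.read_time(),arm.read_tool_pos()-p,arm.read_ft_force())
t=snapshot("top")[150:260,280:420];s=snapshot("scene")[190:300,300:440]
f=lambda i:cv2.resize(i,(560,440)[:2],interpolation=cv2.INTER_CUBIC)
cv2.imwrite("pics/pre.png",cv2.resize(np.hstack([t,s]),(800,314),interpolation=cv2.INTER_CUBIC))
z,_=ori(TH+.046+np.pi,E);print("tip pix",proj("top",p+.073*z),proj("scene",p+.073*z))
E
```

```text
3.25
4.3 [2.98269095e-04 1.21664065e-05 6.86466504e-04] [-0.34257968 -0.63145999 -0.0108627 ]
tip pix [342.72952386 175.35354961] [360.82339356 225.1507984 ]
```

View pics/pre.png

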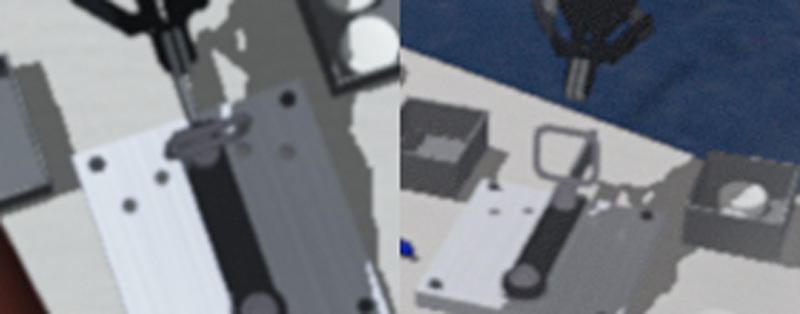

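The view shows the shut fingertip where expected, at scene (361,224) and about (343,173) in top. It is in line with the ring from the blade side, slightly left of its centre. I'll insert it and lift under force watch.

```bash
python3 - <<'E'
from h import *
p,q=tcp(.046);arm.line_to(p,velocity=.06,ori=q)
f0=arm.read_ft_force();print(arm.read_time(),f0)
c=None
for i in range(1,16):
    arm.line_to(p+[0,0,.002*i],velocity=.03)
    f=arm.read_ft_force()-f0;print(i*2,f.round(1),end=" ")
    if c is None and f[2]<-2.5:c=i;print("contact",end="")
    if c and i-c>=8 or np.linalg.norm(f)>22:break
print(arm.read_time(),arm.read_tool_pos()-p)
import cv2
cv2.imwrite("pics/lift.png",cv2.resize(snapshot("scene")[190:300,300:440],(700,550),interpolation=cv2.INTER_CUBIC))
E
```

```text
5.5833 [ 0.10491567 -0.17179817  0.31326245]
2 [ 0.6 -0.5  0.6] 4 [-0.5  0.3 -0.5] 6 [ 0.3  0.7 -0.2] 8 [ 0.4  0.  -0.8] 10 [ 0.6  0.3 -5.2] contact12 [ 1.8  0.2 -4.7] 14 [ 1.7 -0.  -5.4] 16 [ 1.6  0.8 -5.5] 18 [ 2.2  1.7 -6.4] 20 [ 2.2  1.3 -5.7] 22 [ 2.6  1.9 -6.5] 24 [ 2.6  0.9 -7.4] 26 [ 2.6  1.3 -6.5] 8.8333 [8.43630463e-05 7.91766377e-05 2.60621931e-02]
```

View pics/lift.png

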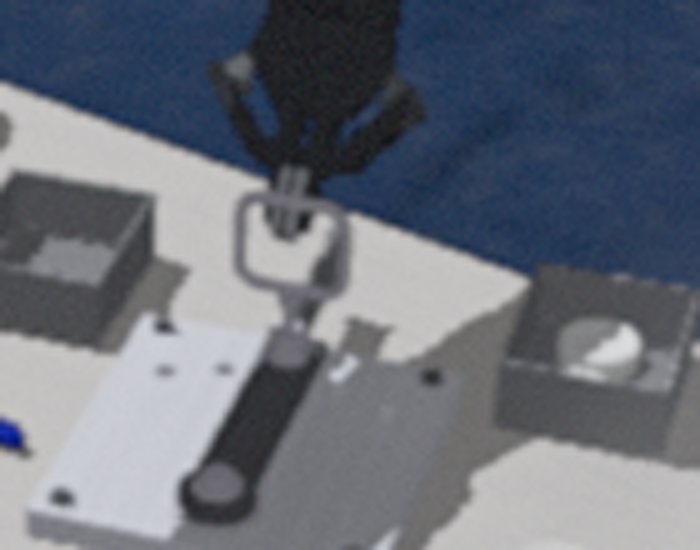

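The ring is lifted about 17 mm on the fingertip: the bar is over the finger at (290,205) and the pin shank is visible at (298,305). Next I swing left part of the way, lower the pin onto the plate, and push until it clicks in.

```bash
python3 - <<'E'
from h import *
import cv2
for a in np.arange(.086,.2601,.029):
    p,q=tcp(a);arm.line_to(p+[0,0,.026],velocity=.05,ori=q)
    u=np.array([-np.sin(TH+a),np.cos(TH+a)]);f=arm.read_ft_force();print(round(a,3),"lat",(f[:2]@u).round(1),"z",f[2].round(1))
arm.line_to(p,velocity=.05);print(arm.read_time(),arm.read_ft_force().round(1))
cv2.imwrite("pics/sw.png",cv2.resize(np.hstack([snapshot("scene")[190:300,300:440],snapshot("top")[150:260,280:420]]),(800,314),interpolation=cv2.INTER_CUBIC))
E
```

```text
0.086 lat 0.8 z -6.9
0.115 lat 2.0 z -6.4
0.144 lat 1.8 z -6.4
0.173 lat 0.5 z -6.9
0.202 lat 1.1 z -6.3
0.231 lat 0.3 z -5.5
0.26 lat 1.1 z -7.4
11.4 [ 0.1 -0.2  0.2]
```

View pics/sw.png

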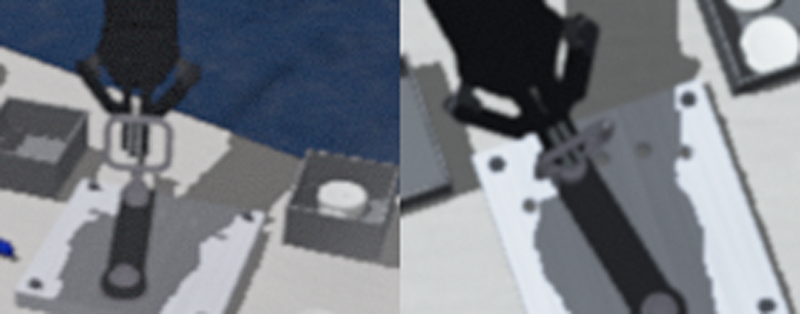

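The arm now covers the first left hole: the middle hole (642,150) is exposed and the second left hole (530,205) is still open. I'll push gently on until the pin stops the arm.

```bash
python3 - <<'E'
from h import *
for a in np.arange(.27,.39,.01):
    p,q=tcp(a);arm.line_to(p,velocity=.015,ori=q);arm.pause(.1)
    u=np.array([-np.sin(TH+a),np.cos(TH+a)]);f=np.mean([(arm.read_ft_force(),arm.pause(.02))[0] for _ in range(4)],0);l=f[:2]@u
    print(round(a,3),"lat",l.round(1),"z",f[2].round(1))
    if l<-7:break
print(arm.read_time())
E
```

```text
0.27 lat 0.2 z -0.2
0.28 lat -0.5 z 0.2
0.29 lat -0.2 z 0.2
0.3 lat -0.2 z -0.4
0.31 lat 0.1 z -0.3
0.32 lat -0.3 z 0.1
0.33 lat -1.8 z -0.7
0.34 lat 0.2 z 0.1
0.35 lat -0.3 z 0.1
0.36 lat -0.7 z 0.3
0.37 lat -0.5 z -0.0
0.38 lat -0.3 z -0.1
16.8
```

```bash
python3 - <<'E'
from h import *
import cv2
cv2.imwrite("pics/sw2.png",cv2.resize(np.hstack([snapshot("scene")[200:290,300:400],snapshot("top")[160:250,310:410]]),(800,360),interpolation=cv2.INTER_CUBIC))
for a in(.2,.262,.3):
  for l in(0,.01):
    b=np.r_[T+.13*np.array([np.cos(TH+a),np.sin(TH+a)]),.115+l];print(a,l,((proj("scene",b)-[300,200])*4).round(0),((proj("top",b)-[310,160])*4+[400,0]).round(0))
E
```

```text
0.2 0 [199. 141.] [528. 160.]
0.2 0.01 [199. 128.] [528. 155.]
0.262 0 [187. 140.] [515. 168.]
0.262 0.01 [188. 127.] [515. 164.]
0.3 0 [180. 140.] [507. 173.]
0.3 0.01 [180. 127.] [507. 169.]
```

View pics/sw2.png

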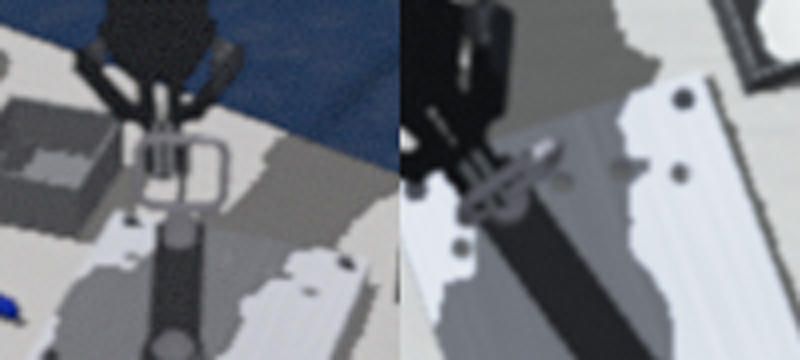

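The ring bar is at scene crop (182,138). That matches the prediction for 0.262 rad with the pin home: about (182,136) with the initial bias, against a row of about 123 if the pin were resting on the plate. The pin has clicked in, so I'll centre the finger and withdraw it, then check.

```bash
python3 - <<'E'
from h import *
import cv2
p,q=tcp(.29);arm.line_to(p,velocity=.05,ori=q)
p,q=tcp(.29,s=-.04);arm.line_to(p,velocity=.08,ori=q)
arm.line_to(p+[.02,0,.10],velocity=.12)
print(arm.read_time(),arm.read_ft_force().round(1))
cv2.imwrite("pics/end.png",cv2.resize(np.hstack([snapshot("scene")[200:290,300:400],snapshot("top")[160:250,310:410]]),(800,360),interpolation=cv2.INTER_CUBIC))
E
```

```text
19.3 [ 0.2 -0.3  0.2]
```

View pics/end.png

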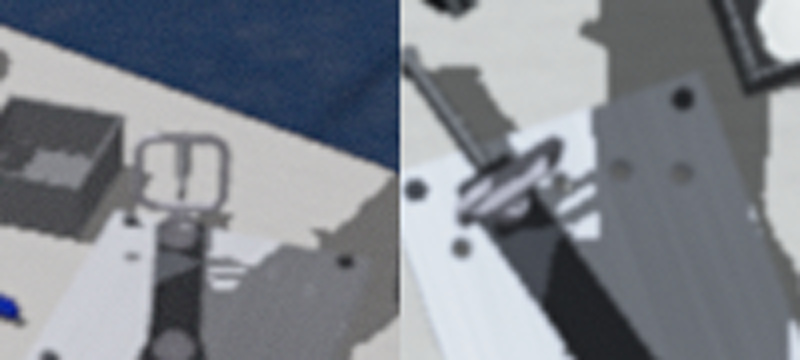

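The hand is clear and the finger is out of the ring. I'll confirm numerically that the pin is home, using sub-pixel rows of the ring's top bar against the first picture.

```bash
python3 - <<'E'
from h import *
import cv2
g0=cv2.imread("pics/scene0.png").astype(int);g1=snapshot("scene").astype(int)
def b(a,l):return np.r_[T+.13*np.array([np.cos(TH+a),np.sin(TH+a)]),.115+l]
for g,u,a in((g0,356,0),(g1,345,.262)):
    print("pred home",proj("scene",b(a,0)).round(1),"on plate",proj("scene",b(a,.01)).round(1))
    for d in(-3,0,3):print(u+d,"rows 226..262",g[226:262,u+d].mean(1).astype(int))
E
```

```text
pred home [359.  236.3] on plate [359.2 233.2]
353 rows 226..262 [141 189 195 196 195 195 195 190 177 147 160 189 196 195 195 195 194 195
 195 196 194 193 196 198 185 138 118 149 182 175 167 162 144 127 105  96]
356 rows 226..262 [ 79 141 184 195 195 195 195 195 189 162 144 183 196 196 196 197 195 196
 195 194 194 195 194 196 198 180 141 112 109 104 120 143 137 119 115 116]
359 rows 226..262 [ 59  73 132 184 195 195 194 193 189 179 148 149 187 196 195 195 196 197
 195 194 193 184 171 152 141 132 129 119 110 116 110 108 118 114 114 115]
pred home [346.8 235. ] on plate [346.9 231.9]
342 rows 226..262 [194 194 195 193 196 198 189 147 120 141 184 195 193 193 193 192 192 192
 193 193 195 195 196 194 185 157 137 143 124 107 106 106 111 108 108  88]
345 rows 226..262 [194 193 194 194 195 197 185 145 120 115 120 124 123 125 124 124 123 122
 134 143 142 123 108 126 162 158 132 129 115 122 139 127 115 115 114 100]
348 rows 226..262 [198 195 194 194 197 196 191 155 124 125 159 177 179 179 177 176 179 185
 193 195 195 195 194 195 190 167 140 155 129 109 109 105 100  97  87  62]
```

The bar row is 234.0. Home predicts about 234.3 with the initial bias, and resting on the plate would give about 231.2. So the pin is home at 0.262 rad, and I'm handing in.

```bash
python3 -c "
from station import ticket
print(ticket.finish_job())"
```

```text
the job is handed in; nothing more can be done
None
```

I lifted the pin with a fingertip, swung the arm one hole left towards the empty bin and withdrew the hand; the camera check shows the pin home at about 0.262 rad, and I handed the job in at about 19 s (no verdict was returned).

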